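Screen the worn balls out of the mill charge

ROBOT

A 6-joint arm with a two-finger parallel gripper is mounted at the origin on the work surface. World frame = base frame: x ahead of the robot, y to its left, z up, the work surface at z = 0. Lengths are in m, angles in rad, forces in N, time in s.
With the tool pointing down it reaches from about 0.25 to 0.725 m from the base axis. Payload 4 kg.
Tool frame: the origin (TCP) lies between the finger pads; the fingertips stand 25 mm ahead of it and the grasp point (between the pads) lies 6 mm ahead of it; z points along the fingers, y is the line along which they close (so a half turn about z gives the same grasp; the last joint's range is limited). The gripper opens to 85 mm and grips with 20 to 120 N. Pads are 22 mm wide; open, the fingers measure 114 mm over their backs; the gripper's body (76 mm by 85 mm) begins 54 mm behind the grasp point. The pads swing forward as they close: fully open they stand 13 mm farther back than shut.
Start: joints at [1.299, 0.241, 0.005, 1.335, 0, 1.571], TCP at [0.134, 0.482, 0.256] pointing down, gripper open.
Joint ranges: [-2.72, 2.72], [-1.05, 1.87], [-1.09, 1.28], [-1.99, 2.15], [-1.42, 1.44], [-3.14, 3.14]. Speed limits (rad/s): [2.79, 2.79, 3.14, 3.14, 3.14, 3.14].

INTERFACE

Orientations are given as [roll, pitch, yaw] about the fixed x, y, z axes, in that order (R = Rz(yaw) Ry(pitch) Rx(roll)).
In Python, from bench import robot gives the robot as it stands.
- The arm moves only by the shell command python3 -m inch 'ROWS' [OPENING] [FORCE]. ROWS is JSON, a list of rows, each a list of 4 numbers: the shift along the tool's x, y, z in mm, then the turn about the tool's z in degrees. A call has 1 to 20 rows; each row shifts and turns the commanded pose from where the row before left it, along the tool's axes as they then stand; what a row does not reach is not made up. A row lasts 1/10 s, in which the tool goes at most 50 mm and 8.59 degrees, less where a joint would pass 70% of its speed; a pose out of reach is approached as far as the arm can. A call is refused whole if a number of a shift passes 50 or a number of a turn 8.59, either way. A call with a gripper value outside its range is refused whole. OPENING is the finger opening in mm, from 0 to 85.4, set as the call begins (- or left out, the last holds). The fingers move at their own pace and stop on an object; FORCE is the grip in N (left out, the last holds). Time passes only in rows, so rows that do not move let the fingers close. It gives the time, the measured TCP pose, the force, the opening and the grip force at its end, in the units of the state.
- robot.observe(): the state, without advancing time (a new reading comes with each control period).
- robot.grab_frame(name): name is "scene" or "top"; returns a dict with "pixels" (420x560x3 uint8, red, green, blue), "vfov" (degrees; the focal length in pixels is half the picture's height over the tangent of half this angle, whatever the lens; pixels are square), "cx", "cy" (the principal point, pixels), "dist" ([k1, k2, p1, p2, k3] as OpenCV has them; the pictures are not rectified), "extrinsics" (4x4, takes a point from camera to world coordinates). Camera axes: x right, y down, z forward; pixel columns grow to the right and rows downward; lengths in m; the calibration is good to about 2 mm. A picture is of the moment at which its call begins. There is no depth.
- robot.hand_in(): hands the job in; it is judged then, once.
The state is a dict: "time_s": time; "joint_positions": joint angles; "dq": joint speeds; "joint_torque": joint torques, N m; "ee_pos": TCP position; "tool_rot": TCP orientation; "ft_force": force on the tool from outside, world axes, zero at the start; "wrist_torque": the same for the moment, N m; "width": finger opening in m; "gripper_force": force on a finger pad.
Only numpy, scipy, OpenCV 4.12 (cv2) and the standard library are available. Lean on these libraries where they do the work, as an engineer would, in place of code of your own. Each camera call takes 0.05 s, during which the arm holds its last target. There are 200 camera calls.

TASK

Four worn-down brown milling balls are still mixed in with the white ones on the round screen. Take the wooden paddle out of the jar and stir the balls with it, without forcing it against the screen, until all four brown balls have dropped through the holes into the tray below; the white balls stay on the screen, and the gripper itself must not touch any ball. Then stand the paddle back in the jar, handle up, let go of it, and leave the tumbler, the vase and the plaster mould where they are.

Things in the scene. Friction and masses are not known exactly. Their poses are not given: they have to be found in the camera images.
- screen: heavy media screen, does not move: white plastic catch tray 180 x 180 mm, 50 mm high, covered by a steel plate 180 x 180 mm, 6 mm thick, upper face 56 mm above the table. On the plate stands an aluminium collar, open above, that flares outwards at 45 degrees (inner radius 77 mm at the plate, 127 mm at its rim 106 mm above the table); the balls lie inside it. Origin: centre of the underside; z up
- screen_centre (a point): centre of the screen plate's upper face, inside the collar, axes as the screen. Nine round holes of 26 mm diameter go through the plate: six with centres 62 mm from here at every 60 degrees from the x axis, and three 22 mm from here at 0, 120 and 240 degrees, about z
- jar_mouth (a point): centre of the mouth of the terracotta tool jar, 105 mm above the table; the jar does not move; outer radius 40 mm, wall 6 mm, inner floor 6 mm above the table; its two ears reach 59 mm out along its y axis, 15 to 60 mm below the mouth. At the start the paddle leans over the jar's -x side
- paddle_grip (a point): point on the centre line of the wooden paddle's handle, 32 mm below its top end, 168 mm from the tip: a place to grip. Handle 20 mm wide (its y axis), 16 mm thick (its x axis), 125 mm long. Its z axis runs from the tip up to the handle's top. At the start the paddle stands in the jar, leaning about 25 degrees from vertical with its flat side on the rim
- paddle_tip (a point): centre of the lower end of the paddle's blade, axes as the paddle. The paddle is 200 mm long, 60 g; the lower 75 mm is a flat blade 34 mm wide (y), 16 mm thick (x), too wide to enter the screen's holes
- full0_center (a point): centre of a white full-size milling ball, 40 mm diameter, about 80 g, smooth (friction about 0.2), rolls freely; too large for the holes, it can sit in one, its centre then about 15 mm above the plate's upper face
- full1_center (a point): white ball, as full0
- full2_center (a point): white ball, as full0
- full3_center (a point): white ball, as full0
- full4_center (a point): white ball, as full0
- worn0_center (a point): centre of a brown worn milling ball, 20 mm diameter, about 12 g; it drops through a free hole into the tray, where its centre lies 15 mm above the table; on the plate its centre is 66 mm above the table
- worn1_center (a point): brown ball, as worn0
- worn2_center (a point): brown ball, as worn0
- worn3_center (a point): brown ball, as worn0
- tumbler_mid (a point): bystander: white tumbler, radius 35 mm, 75 mm high; its middle
- vase_mid (a point): bystander: terracotta vase, radius 38 mm, 105 mm high; its middle
- mould_mid (a point): bystander: plaster press mould, 100 x 100 x 26 mm; its middle
There are look-alikes about, which are no part of the job. What is shaped like the part that bears full4_center but blue is not meant.

How it is judged:
By the outcome, as a careful person would: the job done as asked, in the order asked, and still so for the second after the job is handed in, with the robot touching nothing.
It also fails if it takes over 72 s, if anything falls off the work surface, if the arm or the gripper's body presses on something with over 40 N, if the wrist force passes 120 N, or if a joint passes its speed limit or range.

## Working session

There is one attempt and no reset: what is moved stays moved. The work goes in short steps, Python scripts to look and compute and a shell command to move; the robot and the scene stay as the last step left them, time stands still between calls to the robot, and variables do not carry over. Pictures are saved under pics/ and viewed, at most 10 in all, crops included, and the job is handed in when it is done.

```bash
ls; mkdir -p pics
cat > h.py <<'E'
import numpy as np, cv2
from bench import robot
def cam(f):
    h=f["pixels"].shape[0]; fl=h/2/np.tan(np.radians(f["vfov"])/2)
    K=np.array([[fl,0,f["cx"]],[0,fl,f["cy"]],[0,0,1.]]); return K,np.array(f["dist"],float),np.array(f["extrinsics"])
def ray(f,uv):
    K,d,T=cam(f); p=cv2.undistortPoints(np.array([[uv]],float),K,d)[0,0]
    return T[:3,3],T[:3,:3]@np.array([p[0],p[1],1])
def onz(f,uv,z):
    o,v=ray(f,uv); return o+v*(z-o[2])/v[2]
def proj(f,P):
    K,d,T=cam(f); R=T[:3,:3].T; P=np.atleast_2d(np.array(P,float))
    return cv2.projectPoints(P,cv2.Rodrigues(R)[0],-R@T[:3,3],K,d)[0][:,0]
def tri(fa,a,fb,b):
    o1,v1=ray(fa,a);o2,v2=ray(fb,b)
    s=np.linalg.lstsq(np.c_[v1,-v2],o2-o1,rcond=None)[0]
    p,q=o1+v1*s[0],o2+v2*s[1]; return (p+q)/2,np.linalg.norm(p-q)
def save(f,n,box=None,s=1):
    im=f["pixels"][...,::-1]
    if box: im=im[box[1]:box[3],box[0]:box[2]]
    cv2.imwrite("pics/"+n,cv2.resize(im,None,fx=s,fy=s,interpolation=cv2.INTER_CUBIC))
E
python3 - <<'E'
from h import *
for n in("scene","top"):
    f=robot.grab_frame(n); save(f,n+"0.png",None,1.42); print(n,f["vfov"],f["dist"],np.round(f["extrinsics"],3).tolist())
print(robot.observe())
E
```

```text
pics
scene 49.79603610530803 [-0.00349966  0.          0.          0.          0.        ] [[0.483, 0.709, -0.514, 0.926], [0.876, -0.385, 0.292, -0.216], [0.01, -0.591, -0.807, 0.907], [0.0, 0.0, 0.0, 1.0]]
top 44.21223365542377 [-0.01239564  0.          0.          0.          0.        ] [[-0.004, -0.996, 0.085, 0.34], [-1.0, 0.004, 0.008, 0.077], [-0.008, -0.084, -0.996, 1.386], [0.0, 0.0, 0.0, 1.0]]
{'time_s': 0.1, 'joint_positions': array([1.29901500e+00, 2.41321465e-01, 3.88750085e-03, 1.33519201e+00,
       8.06092027e-06, 1.57081272e+00]), 'dq': array([ 0.00069659, -0.00247847,  0.00392639, -0.0006785 ,  0.00091019,
       -0.00011378]), 'joint_torque': array([ 1.43008070e-03, -3.73137903e+01,  2.53010434e+01,  1.08947960e-02,
        1.18694188e-04,  5.41878563e-06]), 'ee_pos': array([0.13408681, 0.48116354, 0.2555209 ]), 'tool_rot': array([-3.13976300e+00, -8.03091417e-06,  2.86979492e+00]), 'ft_force': array([-0.82555296,  0.35836605,  0.5824794 ]), 'wrist_torque': array([-0.00363033,  0.02941179,  0.00286387]), 'gripper_force': 0.0, 'width': 0.08506760060832279}
```

View pics/scene0.png

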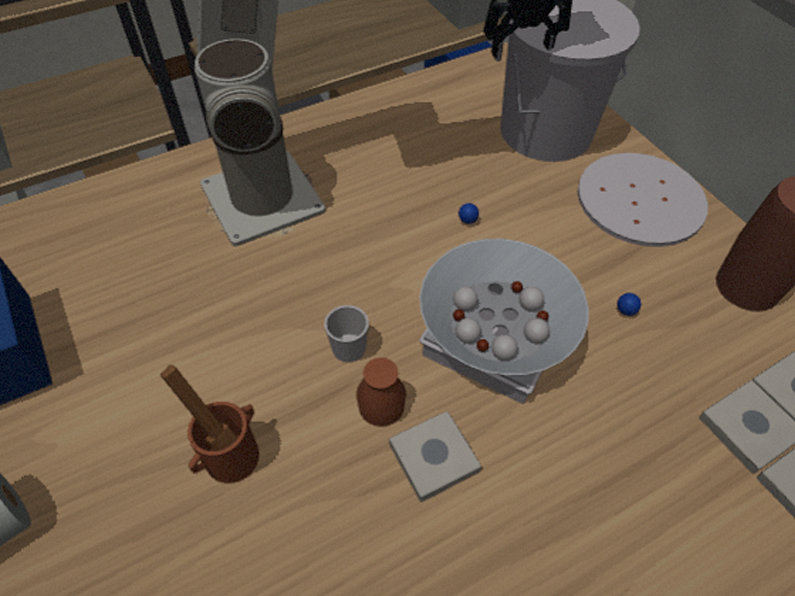

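View pics/top0.png

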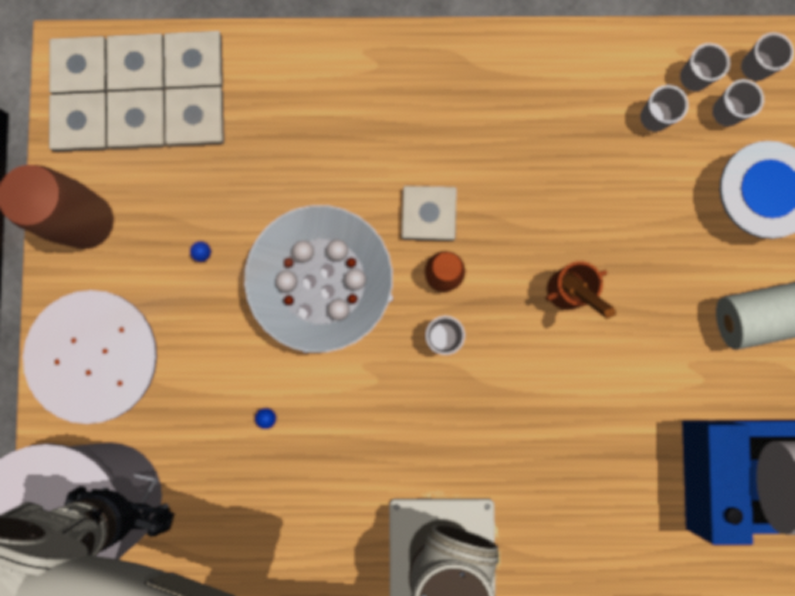

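Scene view (×1.42 px): the screen is at (503,310) and the jar at (225,440), with the paddle top at (170,370). The tumbler is at (348,333), the vase at (381,390) and the mould at (435,455). Top view: the screen is at (318,278), the jar at (578,282) and the paddle end at (610,312). Five whites sit in outer holes, with the browns between them.

Run:
```python
from h import *
fs=robot.grab_frame("scene"); ft=robot.grab_frame("top")
a=fs["pixels"][245:345,105:190]; b=ft["pixels"][170:240,365:450]
c=fs["pixels"][165:285,290:420]; d=ft["pixels"][140:255,165:285]
r=lambda im,s:cv2.resize(im[...,::-1],s,interpolation=cv2.INTER_CUBIC)
W=np.zeros((600,800,3),np.uint8)
W[:300,:255]=r(a,(255,300)); W[:280,270:610]=r(b,(340,280)) 
W[305:593,:312]=r(c,(312,288)); W[305:593,330:630]=r(d,(300,288))
cv2.imwrite("pics/crops.png",W)
def blobs(f,m,zc,lo,hi,box):
    M=np.zeros(m.shape,np.uint8); x0,y0,x1,y1=box; M[y0:y1,x0:x1]=m[y0:y1,x0:x1]
    n,_,s,c=cv2.connectedComponentsWithStats(M)
    for i in range(1,n):
        if lo<=s[i,4]<=hi: print(np.round(c[i],1),s[i,4],np.round(onz(f,c[i],zc)*1000,1))
for n,f,box in(("scene",fs,(290,165,420,285)),("top",ft,(165,140,285,255))):
    p=f["pixels"].astype(int); R,G,B=p[...,0],p[...,1],p[...,2]
    print(n,"brown"); blobs(f,((R-B>45)&(R<190)&(G<100)),.066,10,200,box)
    print(n,"white"); blobs(f,((np.minimum(R,B)>195)),.071,40,600,box)
```

```text
scene brown
[364. 201.] 31 [455.7 277.8  66. ]
[322.8 220.9] 35 [458.2 162.1  66. ]
[382.1 221.4] 31 [523.8 280.1  66. ]
[339.4 242.1] 41 [523.9 163.8  66. ]
scene white
top brown
[281.5 157.5] 34 [598.1  75.1  66. ]
[202.9 184.3] 24 [529.  278.2  66. ]
[247.  184.3] 24 [528.6 164.3  66. ]
[202.9 211.1] 22 [459.7 277.5  66. ]
[247.9 210.1] 22 [461.8 161.9  66. ]
top white
```

View pics/crops.png

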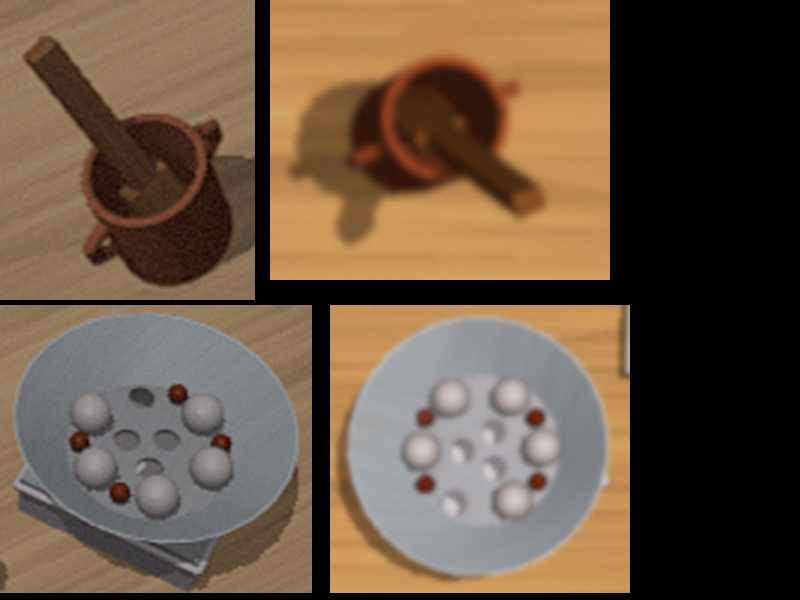

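The crops show the jar mouth with the paddle leaning over its -x side (top end at scene px (119,262), top px (429,220)). Browns lie at radius about 67 mm and ±60°/±120° around (493,221). The three inner holes and the 150° hole are free.

Run:
```python
from h import *
fs=robot.grab_frame("scene"); ft=robot.grab_frame("top")
print("mouth",onz(fs,(153.3,301.7),.105),onz(ft,(408.5,199.5),.105))
T,e1=tri(fs,(119.2,261.7),ft,(429.5,220)); S,e2=tri(fs,(153.2,305),ft,(407.5,202.75))
print("top",T,e1,"shoulder",S,e2,"len",np.linalg.norm(T-S))
d=(T-S)/np.linalg.norm(T-S); print("tilt",np.degrees(np.arccos(d[2])),"lean yaw",np.degrees(np.arctan2(d[1],d[0])))
print("grip",T-d*.032,"tip",T-d*.2)
# rim ellipse of collar by colour
for n,f in(("s",fs),("t",ft)):
    p=cv2.GaussianBlur(f["pixels"],(3,3),0); hsv=cv2.cvtColor(p,cv2.COLOR_RGB2HSV)
    m=((hsv[...,1]<70)&(hsv[...,2]>90)).astype(np.uint8)
    x0,y0,x1,y1=((285,160,425,285) if n=="s" else (160,135,285,255))
    M=np.zeros_like(m);M[y0:y1,x0:x1]=m[y0:y1,x0:x1]
    M=cv2.morphologyEx(M,cv2.MORPH_OPEN,np.ones((3,3)))
    c=max(cv2.findContours(M,0,1)[0],key=cv2.contourArea)[:,0]
    W=np.array([onz(f,q,.106) for q in c]); 
    w=W[:,:2]; print(n,len(w))
    for _ in range(5):
        A=np.c_[2*w,np.ones(len(w))]; s=np.linalg.lstsq(A,(w**2).sum(1),rcond=None)[0]; r=np.sqrt(s[2]+s[0]**2+s[1]**2)
        res=np.abs(np.hypot(*(w-s[:2]).T)-r); w=w[res<max(.003,np.percentile(res,80))]
    print("rim centre",s[:2],"r",r)
# the two empty inner-hole check
ph=[[.493+.022*np.cos(a),.221+.022*np.sin(a),.056] for a in np.radians([90,210,330])]
print(proj(ft,ph).round(1).tolist())
o=robot.observe();print(o["ee_pos"],o["tool_rot"])
```

```text
mouth [ 0.48538332 -0.24164035  0.105     ] [ 0.48293946 -0.24042987  0.105     ]
top [ 0.4257322  -0.26708734  0.18757798] 0.0007832574375032251 shoulder [ 0.47752349 -0.24467311  0.07832518] 0.0007768883895932847 len 0.12296710817641335
tilt 27.318168909995045 lean yaw -156.59801433537237
grip [ 0.43920996 -0.26125443  0.15914689] tip [ 0.50996821 -0.2306317   0.00988363]
s 318
rim centre [0.49294686 0.21741313] r 0.13084662404486502
t 294
rim centre [0.49476113 0.22005644] r 0.1293773923199569
[[216.9, 198.6], [229.6, 205.9], [229.6, 191.2]]
[0.13416369 0.4814853  0.25599661] [-3.14089649e+00  9.22149081e-06  2.86985261e+00]
```

```bash
python3 -m inch '[[-20,-25,0,0],[-30,-39,0,0],[-30,-39,0,0],[-30,-39,0,0],[-30,-39,0,0],[-30,-39,0,0],[-30,-39,0,0],[-30,-39,0,0],[-30,-39,0,0],[-30,-39,0,0],[-30,-39,0,0],[-30,-39,0,0],[-30,-39,0,0],[-30,-39,0,0],[-30,-39,0,0],[-30,-39,0,0],[-20,-20,0,0]]' 85
python3 -m inch '[[0,0,0,-8],[0,0,0,-8],[0,0,0,-8],[0,0,0,-8],[0,0,0,-7],[0,0,0,0]]'
cat >> h.py <<'E'
def go(target,yaw):
    """remaining shift in tool axes (mm) and turn (deg) from the measured pose"""
    o=robot.observe(); y=o["tool_rot"][2]; d=(np.array(target)-o["ee_pos"])*1000
    t=np.degrees(y)-yaw; t=(t+180)%360-180
    return np.round([d[0]*np.cos(y)+d[1]*np.sin(y), d[0]*np.sin(y)-d[1]*np.cos(y), -d[2], t],1)
E
python3 -c "
from h import *
print(go([.439,-.261,.165],203.4), robot.observe()['joint_positions'])"
```

```text
time_s: 2.0
ee_pos: [0.4377, -0.2603, 0.2559]
tool_rot: [-3.141, 0.001, 2.866]
ft_force: [-1.0, 0.6, -1.0]
width: 0.085
gripper_force: 0.0
time_s: 2.6
ee_pos: [0.437, -0.2568, 0.2562]
tool_rot: [3.141, -0.0, -2.733]
ft_force: [-0.2, 0.2, 0.4]
width: 0.0853
gripper_force: 0.0
[-0.1 -4.6 91.2  0. ] [-5.31247410e-01  2.54552369e-01  2.30180650e-02  1.33958426e+00
 -1.19842408e-05 -9.39777566e-01]
```

```bash
python3 -m inch '[[0,-4.6,20,0],[0,0,40,0],[0,0,25,0],[0,0,6,0],[0,0,0,0]]'
python3 -m inch '[[0,0,0,0],[0,0,0,0],[0,0,0,0],[0,0,0,0],[0,0,0,0],[0,0,0,0],[0,0,0,0],[0,0,0,0]]' 0 60
python3 -c "
from h import *
f=robot.grab_frame('scene');a=f['pixels'][190:350,70:230];g=robot.grab_frame('top');b=g['pixels'][150:270,350:490]
W=np.zeros((480,800,3),np.uint8);W[:,:400]=cv2.resize(a,(400,480))[...,::-1];W[:343,400:]=cv2.resize(b,(400,343))[...,::-1];cv2.imwrite('pics/grip.png',W)"
```

```text
time_s: 3.1
ee_pos: [0.4384, -0.2607, 0.1647]
tool_rot: [3.14, -0.001, -2.734]
ft_force: [-0.2, 0.2, 1.1]
width: 0.0852
gripper_force: 0.0
time_s: 3.9
ee_pos: [0.4392, -0.2613, 0.1659]
tool_rot: [-3.141, 0.001, -2.733]
ft_force: [0.1, -0.5, 3.8]
width: 0.019
gripper_force: 60.3
```

View pics/grip.png

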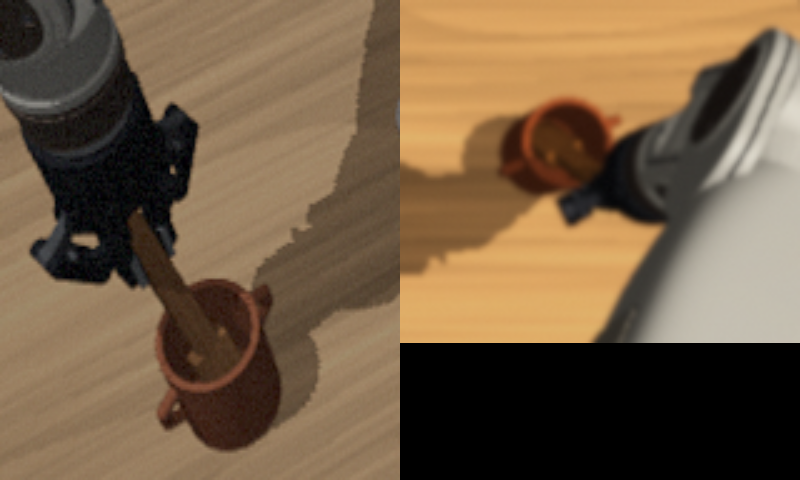

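The handle is gripped between the pads (19 mm opening) and the paddle still leans in the jar, so I'll pull it out along its axis.

```bash
python3 -m inch '[[0,0,0,0],[4,0,-10,0],[9,0,-20,0],[9,0,-20,0],[9,0,-20,0],[9,0,-20,0],[9,0,-20,0],[9,0,-20,0],[5,0,-20,0],[0,0,-10,0],[0,0,0,0]]' 0 100
python3 - <<'E'
from h import *
f=robot.grab_frame('scene');g=robot.grab_frame('top')
o=robot.observe();print(o['ee_pos'],o['ft_force'])
P=o['ee_pos'];y=o['tool_rot'][2]
G=P-[0,0,.006]; l=np.array([np.cos(y),np.sin(y),0])
for t in(20,25,30):
    d=np.sin(np.radians(t))*l+[0,0,np.cos(np.radians(t))]; tip=G-.168*d
    print(t,tip.round(4),proj(f,tip).round(1),proj(g,tip).round(1))
a=f['pixels'][170:330,70:230];b=g['pixels'][150:270,350:490]
W=np.zeros((480,800,3),np.uint8);W[:,:480]=cv2.resize(a,(480,480))[...,::-1];W[:274,480:]=cv2.resize(b,(320,274))[...,::-1];cv2.imwrite('pics/lift.png',W)
E
```

```text
time_s: 5.1
ee_pos: [0.3814, -0.2864, 0.3264]
tool_rot: [-3.14, 0.001, -2.733]
ft_force: [0.8, 1.1, -1.6]
width: 0.0185
gripper_force: 98.0
[ 0.3809795  -0.28578247  0.32443429] [ 0.52191508 -0.31402257 -1.60306033]
20 [ 0.4337 -0.2629  0.1606] [[126.5 271.4]] [[424.2 217.4]]
25 [ 0.4461 -0.2575  0.1662] [[130.6 273.9]] [[422.5 212. ]]
30 [ 0.458  -0.2524  0.1729] [[134.5 276. ]] [[420.9 206.7]]
```

View pics/lift.png

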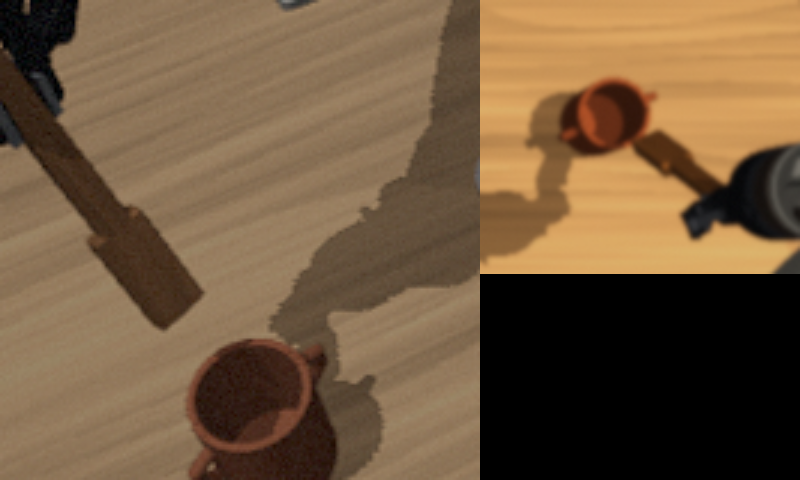

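The held paddle is at 25° (tip px match the 25° prediction in both views). Next I compute tool targets to flick each brown inward toward its nearest inner hole.

```bash
cat >> h.py <<'E'
C=np.array([.4935,.2205])
H={a:C+.022*np.array([np.cos(np.radians(a)),np.sin(np.radians(a))]) for a in(90,210,330)}
def tcp(ball,hole,gap=.0195,h=.013):
    ball=np.array(ball);u=ball-hole; u/=np.linalg.norm(u); tip=ball+u*gap
    return np.r_[tip+.071*u,.056+h+.0034+.1583],np.degrees(np.arctan2(u[1],u[0]))%360,np.linalg.norm(tip-C)
E
python3 - <<'E'
from h import *
for n,b,k in(("D",(.4605,.162),210),("B",(.5265,.164),330),("A",(.5265,.279),90),("C",(.4595,.2775),90)):
    t,y,r=tcp(b,H[k]); print(n,t.round(4),round(y,1),"tip r",r.round(4),go(t,y))
print(robot.observe()['joint_positions'].round(2))
E
```

```text
D [0.435  0.0752 0.2307] 253.6 tip r 0.0863 [-193.1  309.7   93.7  -50.2]
B [0.553  0.0775 0.2307] 287.0 tip r 0.0845 [-302.3  264.9   93.7  -83.6]
A [0.5872 0.3461 0.2307] 47.9 tip r 0.0863 [-440.5  497.8   93.7  155.6]
C [0.3964 0.3424 0.2307] 134.2 tip r 0.0855 [-264.1  570.2   93.7   69.3]
[-0.64  0.18  0.1   1.5   0.   -1.05]
```

```bash
python3 -m inch '[[-13,20,0,0],[-20,32,0,0],[-20,32,0,0],[-20,32,0,0],[-20,32,0,0],[-20,32,0,0],[-20,32,0,0],[-20,32,0,0],[-20,32,0,0],[-15,24,0,0],[-5,10,0,0],[0,0,0,-8],[0,0,0,-8.5],[0,0,0,-8.5],[0,0,0,-8.5],[0,0,0,-8.5],[0,0,0,-8],[0,0,0,0]]'
python3 -c "
from h import *
t,y,r=tcp((.4605,.162),H[210]);print(go(t,y))"
```

```text
time_s: 7.0
ee_pos: [0.4345, 0.0746, 0.3243]
tool_rot: [3.14, -0.001, -1.861]
ft_force: [-0.2, 0.4, -0.7]
width: 0.0191
gripper_force: 98.1
[-0.7 -0.3 93.6 -0.3]
```

```bash
python3 -m inch '[[0,0,20,0],[0,0,30,0],[0,0,25,0],[0,0,14,0],[0,0,4,0],[0,0,0,0],[0,0,0,0]]'
python3 -m inch '[[-4,0,0,0],[-12,0,0,0],[0,0,0,0],[8,0,0,0],[6,0,0,0],[0,0,-20,0],[0,0,-40,0],[0,0,-30,0]]'
python3 - <<'E'
from h import *
f=robot.grab_frame('scene');g=robot.grab_frame('top')
a=f['pixels'][165:285,285:425];b=g['pixels'][140:255,165:285]
W=np.zeros((400,800,3),np.uint8);W[:343,:400]=cv2.resize(a,(400,343))[...,::-1];W[:383,400:]=cv2.resize(b,(400,383))[...,::-1];cv2.imwrite('pics/d1.png',W)
E
```

```text
time_s: 7.7
ee_pos: [0.4352, 0.0748, 0.2329]
tool_rot: [-3.141, -0.001, -1.861]
ft_force: [0.1, 0.7, -1.1]
width: 0.0187
gripper_force: 98.2
time_s: 8.5
ee_pos: [0.4352, 0.0763, 0.3239]
tool_rot: [-3.141, 0.0, -1.861]
ft_force: [0.1, 0.0, -0.7]
width: 0.0187
gripper_force: 98.1
```

View pics/d1.png

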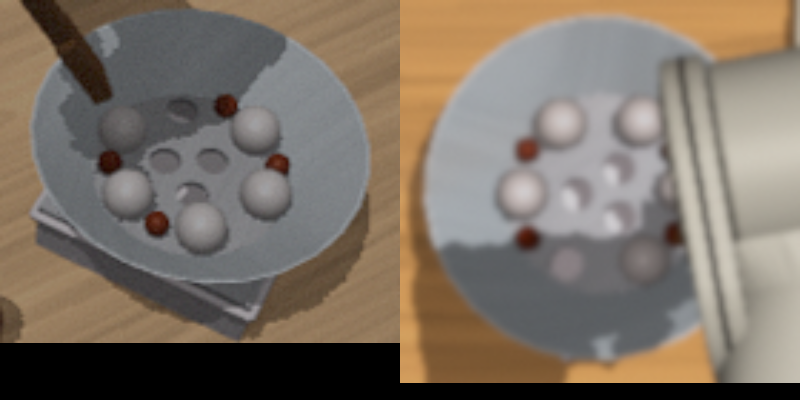

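Brown D is still at scene px (323,221), so the flick did not reach it. I'll go lower and farther.

```bash
python3 -m inch '[[0,1,20,0],[0,0,30,0],[0,0,25,0],[0,0,16,0],[0,0,4,0],[0,0,0,0],[0,0,0,0]]'
cat >> h.py <<'E'
def browns(f,z=.066):
    p=f["pixels"].astype(int); R,G,B=p[...,0],p[...,1],p[...,2]
    m=((R-B>30)&(R>1.9*G)&(G<75)).astype(np.uint8)
    x0,y0,x1,y1=(300,190,400,265); M=np.zeros_like(m);M[y0:y1,x0:x1]=m[y0:y1,x0:x1]
    n,_,s,c=cv2.connectedComponentsWithStats(M)
    for i in range(1,n):
        if s[i,4]>7: print("brown",c[i].round(1),s[i,4],(onz(f,c[i],z)*1000).round(0)[:2])
E
python3 - <<'E'
from h import *
f=robot.grab_frame('scene'); browns(f); o=robot.observe(); print(o['ee_pos'],o['ft_force'])
save(f,'d2.png',(290,150,410,250),5)
P=o['ee_pos'];y=o['tool_rot'][2];l=np.array([np.cos(y),np.sin(y),0]);tip=P-l*.071-[0,0,.1583];n=np.array([np.sin(y),-np.cos(y),0])
q=[tip+s*n*.017+l*t*.00725+[0,0,.0034*t] for s in(-1,1) for t in(-1,1)]
print("corners in picture",((proj(f,q)-[290,150])*5).round(0).tolist())
E
```

```text
time_s: 9.3
ee_pos: [0.4347, 0.0768, 0.2278]
tool_rot: [-3.141, -0.001, -1.86]
ft_force: [0.2, 0.6, -1.0]
width: 0.0187
gripper_force: 98.1
brown [364.  201.5] 34 [457. 277.]
brown [323.5 220.9] 31 [459. 164.]
brown [382.2 221.4] 30 [524. 280.]
brown [339.4 242.5] 48 [525. 163.]
[0.43477369 0.07691874 0.22794176] [ 0.07649819  0.04061966 -0.82382983]
corners in picture [[154.0, 392.0], [124.0, 389.0], [134.0, 332.0], [105.0, 328.0]]
```

View pics/d2.png

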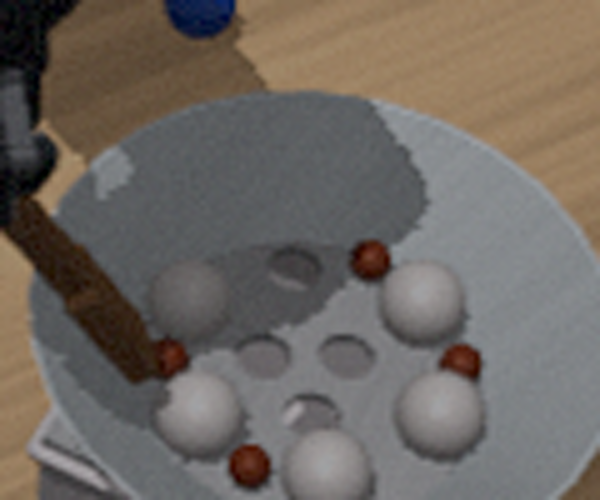

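I had the tilt sign wrong. When the paddle leans outward, the blade's inner lower edge is the raised one, so it passes over the ball. Leaning it inward puts the low edge behind the ball, so I recompute with that.

```bash
cat >> h.py <<'E'
def tcpi(ball,hole,gap=.0195,h=.013):
    ball=np.array(ball);u=ball-hole; u/=np.linalg.norm(u); tip=ball+u*gap
    return np.r_[tip-.071*u,.056+h+.0034+.1583],np.degrees(np.arctan2(-u[1],-u[0]))%360,np.linalg.norm(tip-C)
BALLS=dict(C=((.459,.2775),90),A=((.5265,.279),90),B=((.5265,.164),330),D=((.4605,.1625),210))
E
python3 -m inch '[[0,0,-20,0],[0,0,-40,0],[0,0,-36,0],[0,0,0,0]]'
python3 - <<'E'
from h import *
for n,(b,k) in BALLS.items():
    t,y,r=tcpi(b,H[k]); print(n,t.round(4),round(y,1),r.round(4),go(t,y))
E
```

```text
time_s: 9.75
ee_pos: [0.437, 0.0775, 0.3291]
tool_rot: [-3.131, 0.004, -1.86]
ft_force: [1.0, 0.7, -0.2]
width: 0.0183
gripper_force: 98.1
C [0.4952 0.2408 0.2307] 314.6 0.0857 [-173.1   -9.1   98.4  -61.2]
A [0.492  0.2408 0.2307] 227.9 0.0863 [-172.2   -6.1   98.4   25.5]
B [0.5114 0.2132 0.2307] 107.0 0.0845 [-151.3  -32.6   98.4  146.4]
D [0.4752 0.2119 0.2307] 73.5 0.0858 [-139.7    1.8   98.4  180. ]
```

```bash
python3 -m inch '[[-20,0,0,0],[-33,-2,0,0],[-33,-2,0,0],[-33,-2,0,0],[-33,-2,0,0],[-20,-1,0,0],[0,0,0,-8.5],[0,0,0,-8.5],[0,0,0,-8.5],[0,0,0,-8.5],[0,0,0,-8.5],[0,0,0,-8.5],[0,0,0,-8.5],[0,0,0,-1.5],[0,0,0,0]]'
python3 - <<'E'
from h import *
b,k=BALLS['C'];t,y,r=tcpi(b,H[k]); print(go(t,y))
E
```

```text
time_s: 11.25
ee_pos: [0.4922, 0.2394, 0.3231]
tool_rot: [3.141, -0.0, -0.798]
ft_force: [-0.1, -0.1, -0.2]
width: 0.0187
gripper_force: 98.0
[ 1.  -3.1 92.4 -0.3]
```

```bash
python3 -m inch '[[1,-3,20,0],[0,0,30,0],[0,0,25,0],[0,0,14,0],[0,0,3,0],[0,0,0,0],[0,0,0,0]]'
python3 - <<'E'
from h import *
f=robot.grab_frame('scene'); browns(f); b,k=BALLS['C'];t,y,r=tcpi(b,H[k]); print(go(t,y))
save(f,'c1.png',(290,150,410,250),5)
E
```

```text
time_s: 11.95
ee_pos: [0.4958, 0.2403, 0.2319]
tool_rot: [-3.141, -0.002, -0.798]
ft_force: [0.6, -4.3, 2.7]
width: 0.0187
gripper_force: 98.5
brown [363.8 201.2] 33 [456. 277.]
brown [323.1 221. ] 39 [459. 163.]
brown [382.1 221.5] 31 [524. 280.]
brown [339.5 242.6] 49 [525. 163.]
[-0.6  0.2  1.3 -0.3]
```

View pics/c1.png

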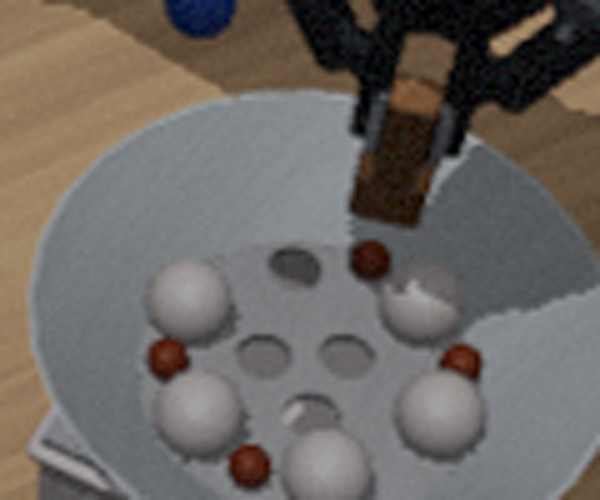

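The blade is behind brown C (ball at px (371,260), blade edge at y≈222), just touching the collar wall with about 4 N. Now I push inward.

```bash
python3 -m inch '[[6,0,0,0],[12,0,0,0],[10,0,0,0],[0,0,0,0],[0,0,0,0]]'
python3 - <<'E'
from h import *
f=robot.grab_frame('scene'); browns(f); print(robot.observe()['ft_force'])
E
```

```text
time_s: 12.5
ee_pos: [0.5149, 0.2207, 0.231]
tool_rot: [3.141, 0.0, -0.796]
ft_force: [-0.7, 0.9, -0.6]
width: 0.0187
gripper_force: 97.9
brown [359.6 212.2] 40 [478. 250.]
brown [323.1 221.1] 39 [459. 162.]
brown [384.5 223.7] 23 [532. 281.]
brown [339.3 242.6] 47 [525. 163.]
[-0.36021324 -0.34290042 -0.35404029]
```

```bash
python3 -m inch '[[6,0,0,0],[6,0,0,0],[0,0,0,0],[0,0,0,0]]'
python3 - <<'E'
from h import *
f=robot.grab_frame('scene'); browns(f); o=robot.observe();print(o['ft_force'],o['ee_pos'])
E
```

```text
time_s: 12.95
ee_pos: [0.5233, 0.2123, 0.2313]
tool_rot: [-3.141, -0.0, -0.796]
ft_force: [-0.7, -0.1, -0.8]
width: 0.0185
gripper_force: 97.9
brown [323.  221.1] 38 [459. 162.]
brown [384.5 223.9] 24 [532. 281.]
brown [339.4 242.5] 49 [525. 163.]
[-0.96654362 -0.89647579 -0.90568644] [0.52316905 0.21239749 0.23131224]
```

C is gone from the plate. I'll lift, then turn for A and take a look.

```bash
python3 -m inch '[[0,0,-20,0],[0,0,-40,0],[-6,0,-34,0],[-20,0,0,8.5],[0,0,0,8.5],[0,0,0,8.5],[0,0,0,8.5],[0,0,0,8.5],[0,0,0,8.5],[0,0,0,8.5],[0,0,0,8.5],[0,0,0,8.5],[0,0,0,8.5],[0,0,0,0]]'
python3 - <<'E'
from h import *
f=robot.grab_frame('scene'); browns(f)
t,y,r=tcpi((.530,.280),H[90]); print(go(t,y),r)
save(f,'a1.png',(290,150,410,250),5)
E
```

```text
time_s: 14.4
ee_pos: [0.5048, 0.2311, 0.3253]
tool_rot: [3.142, 0.0, -2.278]
ft_force: [-0.2, -0.7, -0.6]
width: 0.019
gripper_force: 98.0
brown [323.1 221. ] 41 [459. 162.]
brown [384.5 223.9] 23 [532. 281.]
brown [339.5 242.6] 49 [525. 163.]
[-2.2 15.9 94.6  3.8] 0.08892967216822327
```

View pics/a1.png

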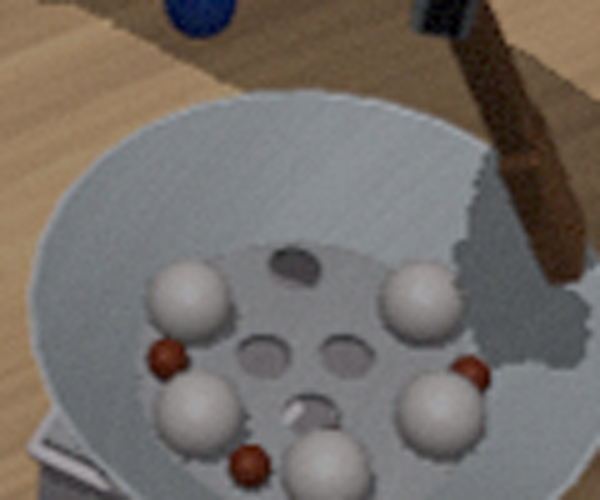

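Run:
```python
from h import *
g=robot.grab_frame('top'); p=g["pixels"].astype(int); R,G,B=p[...,0],p[...,1],p[...,2]
m=((R-B>30)&(R>1.7*G)&(G<90)).astype(np.uint8)
n,_,s,c=cv2.connectedComponentsWithStats(m)
for i in range(1,n):
    w=onz(g,c[i],.066)
    if s[i,4]>7 and np.hypot(*(w[:2]-C))<.09: print(c[i].round(1),s[i,4],(w*1000).round(0))
t,y,r=tcpi((.531,.281),H[90],.0175,.015); print(go(t,y),r)
```

```text
[247.  184.6] 23 [528. 164.  66.]
[247.3 210. ] 24 [462. 163.  66.]
[-1.6 16.  92.6  3.9] 0.088348205612727
```

```bash
python3 -m inch '[[-2,16,10,3.9],[0,0,25,0],[0,0,30,0],[0,0,20,0],[0,0,7,0],[0,0,0,0],[0,0,0,0]]'
python3 - <<'E'
from h import *
f=robot.grab_frame('scene'); browns(f); t,y,r=tcpi((.531,.281),H[90],.0175,.015); print(go(t,y))
E
```

```text
time_s: 15.2
ee_pos: [0.4943, 0.2428, 0.2342]
tool_rot: [-3.141, 0.0, -2.346]
ft_force: [-0.2, -1.4, 1.6]
width: 0.0187
gripper_force: 98.3
brown [323.1 221. ] 41 [459. 162.]
brown [384.7 223.8] 21 [532. 281.]
brown [339.5 242.6] 49 [525. 163.]
[ 0.8  0.5  1.8 -0.2]
```

```bash
python3 -m inch '[[6,0,0,0],[10,0,1,0],[10,0,1,0],[6,0,0,0],[6,0,0,0],[0,0,0,0],[0,0,0,0]]'
python3 - <<'E'
from h import *
f=robot.grab_frame('scene'); browns(f); o=robot.observe();print(o['ft_force'],o['ee_pos'])
E
```

```text
time_s: 15.95
ee_pos: [0.4669, 0.2157, 0.2311]
tool_rot: [3.141, -0.001, -2.347]
ft_force: [-0.4, 0.5, 0.2]
width: 0.0185
gripper_force: 98.0
brown [323.1 221. ] 40 [459. 162.]
brown [382.4 222.5] 15 [527. 279.]
brown [339.4 242.5] 48 [525. 163.]
[-0.89721927  1.12349107 -0.86790308] [0.46711388 0.21582529 0.23105319]
```

```bash
python3 -m inch '[[0,0,-20,0],[0,0,-40,0],[0,0,-35,0],[-20,0,0,0],[-10,0,0,0],[0,0,0,0]]'
python3 - <<'E'
from h import *
f=robot.grab_frame('scene'); browns(f)
save(f,'a2.png',(290,150,410,250),5)
t,y,r=tcpi((.527,.279),H[90],.0175,.013); print(go(t,y),r)
E
```

```text
time_s: 16.6
ee_pos: [0.4889, 0.2378, 0.3247]
tool_rot: [3.141, -0.002, -2.346]
ft_force: [0.1, -0.0, -0.9]
width: 0.0182
gripper_force: 97.9
brown [382.3 220.3] 42 [522. 282.]
brown [323.1 221. ] 41 [459. 162.]
brown [339.5 242.6] 50 [525. 163.]
[-3.5 -0.2 93.8 -1.9] 0.08456972201461968
```

View pics/a2.png

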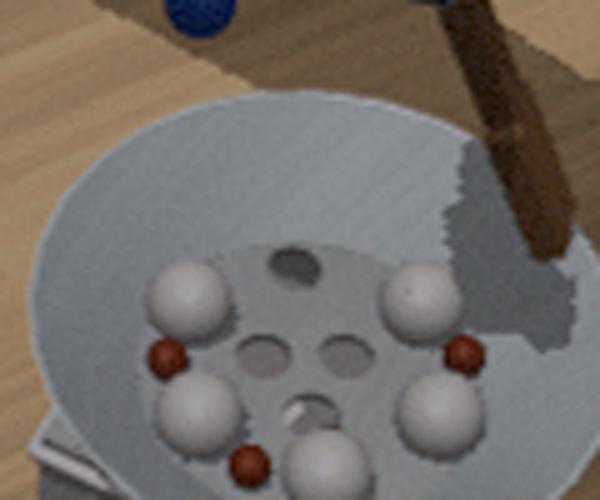

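Run:
```python
from h import *
t,y,r=tcpi((.525,.281),H[90],.0187,.0115); print(go(t,y),r)
```

```text
[-4.9 -0.3 95.3 -5.2] 0.0865993107455795
```

```bash
python3 -m inch '[[-5,0,10,-5.2],[0,0,25,0],[0,0,30,0],[0,0,22,0],[0,0,8,0],[0,0,0,0],[0,0,0,0]]'
python3 - <<'E'
from h import *
f=robot.grab_frame('scene'); browns(f); t,y,r=tcpi((.525,.281),H[90],.0187,.0115); print(go(t,y))
E
```

```text
time_s: 17.35
ee_pos: [0.4919, 0.2405, 0.2318]
tool_rot: [-3.141, -0.0, -2.257]
ft_force: [0.6, -1.6, 1.0]
width: 0.0185
gripper_force: 98.4
brown [382.3 220.2] 37 [521. 282.]
brown [323.1 221. ] 40 [459. 162.]
brown [339.4 242.6] 48 [525. 163.]
[0.5 0.1 3.  0. ]
```

```bash
python3 -m inch '[[2,0,1,0],[3,0,1,0],[6,0,0,0],[10,0,0,0],[10,0,0,0],[6,0,0,0],[0,0,0,0]]'
python3 - <<'E'
from h import *
f=robot.grab_frame('scene'); browns(f); o=robot.observe();print(o['ft_force'],o['ee_pos'])
E
```

```text
time_s: 18.1
ee_pos: [0.4675, 0.2111, 0.2293]
tool_rot: [3.141, -0.001, -2.257]
ft_force: [-0.2, -0.1, -0.6]
width: 0.0187
gripper_force: 97.9
brown [323.1 221.1] 39 [459. 162.]
brown [363.  221.4] 42 [503. 242.]
brown [339.4 242.5] 50 [525. 163.]
[-0.29678882 -0.27568675 -0.47520649] [0.46798597 0.2115577  0.22933116]
```

```bash
python3 -m inch '[[5,0,0,0],[5,0,0,0],[5,0,0,0],[5,0,0,0],[0,0,0,0],[0,0,0,0]]'
python3 - <<'E'
from h import *
f=robot.grab_frame('scene'); browns(f); o=robot.observe();print(o['ft_force'],o['ee_pos'])
E
```

```text
time_s: 18.75
ee_pos: [0.4559, 0.1966, 0.2294]
tool_rot: [-3.142, 0.0, -2.256]
ft_force: [0.3, 0.7, -0.1]
width: 0.0189
gripper_force: 97.9
brown [323.1 221. ] 40 [459. 162.]
brown [345.2 222.4] 11 [486. 205.]
brown [339.4 242.6] 47 [525. 163.]
[ 0.09674144 -0.3031452  -0.62083677] [0.45598357 0.19671913 0.2294016 ]
```

```bash
python3 -m inch '[[0,0,-20,0],[0,0,-40,0],[0,0,-35,0]]'
python3 - <<'E'
from h import *
f=robot.grab_frame('scene'); browns(f); browns(f,.015)
t,y,r=tcpi((.5265,.1635),H[330],.0187,.0115); print(go(t,y),r)
t,y,r=tcpi((.4605,.1625),H[210],.0187,.0115); print(go(t,y),r)
E
```

```text
time_s: 19.1
ee_pos: [0.4558, 0.1967, 0.3253]
tool_rot: [3.141, -0.001, -2.256]
ft_force: [0.3, -0.3, -1.7]
width: 0.0187
gripper_force: 97.9
brown [323.2 221. ] 39 [459. 163.]
brown [345.1 222.3] 11 [486. 205.]
brown [339.4 242.6] 49 [525. 163.]
brown [323.2 221. ] 39 [430. 186.]
brown [345.1 222.3] 11 [459. 230.]
brown [339.4 242.6] 49 [501. 186.]
[-46.1 -31.3 102.7 123.9] 0.08417774000242886
[-22.6  -4.1 102.7 157.3] 0.08504925096309003
```

```bash
python3 -m inch '[[-23,-15.5,0,0],[-23,-15.5,0,0],[0,0,0,8.5],[0,0,0,8.5],[0,0,0,8.5],[0,0,0,8.5],[0,0,0,8.5],[0,0,0,8.5],[0,0,0,8.5],[0,0,0,8.5],[0,0,0,8.5],[0,0,0,8.5],[0,0,0,8.5],[0,0,0,8.5],[0,0,0,8.5],[0,0,0,8.5],[0,0,0,4.5],[0,0,0,0]]'
python3 - <<'E'
from h import *
f=robot.grab_frame('scene'); browns(f); print(proj(f,[list(h)+[.056] for h in H.values()]).round(1).tolist())
save(f,'b1.png',(290,150,410,250),5)
t,y,r=tcpi((.5265,.1635),H[330],.0187,.0115); print(go(t,y),r)
E
```

```text
time_s: 20.95
ee_pos: [0.5091, 0.2129, 0.324]
tool_rot: [-3.142, -0.0, 1.872]
ft_force: [0.8, -0.2, -0.5]
width: 0.0183
gripper_force: 98.0
brown [323.  221.1] 39 [459. 162.]
brown [339.4 242.5] 50 [525. 163.]
[[360.2, 220.8], [343.6, 220.5], [353.0, 232.6]]
[ 0.   2.3 94.9  0.5] 0.08417774000242886
```

View pics/b1.png

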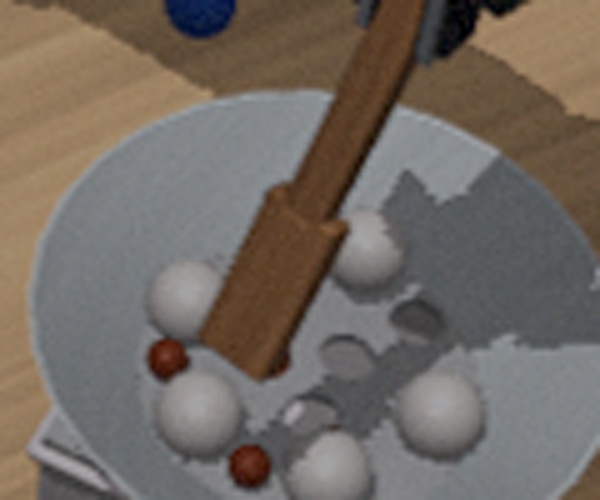

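The white that sat at 90° has shifted to px (370,248). A brown sliver at (282,368) lies in the inner hole, so A is below the plate. I have used up my picture views, so from here I go by numbers only. Now B.

```bash
python3 -m inch '[[0,2,10,0.5],[0,0,25,0],[0,0,30,0],[0,0,22,0],[0,0,7,0],[0,0,0,0],[0,0,0,0]]'
python3 - <<'E'
from h import *
f=robot.grab_frame('scene'); browns(f); t,y,r=tcpi((.5265,.1635),H[330],.0187,.0115); print(go(t,y))
E
```

```text
time_s: 21.7
ee_pos: [0.5114, 0.2135, 0.2312]
tool_rot: [3.14, -0.0, 1.863]
ft_force: [0.8, 0.3, -0.3]
width: 0.0187
gripper_force: 98.3
brown [323.1 221. ] 40 [459. 162.]
[ 0.1 -0.3  2.4 -0.1]
```

```bash
python3 -m inch '[[2,0,1,0],[3,0,1,0],[6,0,0,0],[10,0,0,0],[10,0,0,0],[6,0,0,0],[5,0,0,0],[5,0,0,0],[0,0,0,0],[0,0,0,0]]'
python3 - <<'E'
from h import *
f=robot.grab_frame('scene'); browns(f); o=robot.observe();print(o['ft_force'],o['ee_pos'])
E
python3 -m inch '[[0,0,-20,0],[0,0,-40,0],[0,0,-35,0],[0,0,0,0]]'
python3 - <<'E'
from h import *
f=robot.grab_frame('scene'); browns(f)
t,y,r=tcpi((.4605,.1625),H[210],.0187,.0115); print(go(t,y),r)
E
```

```text
time_s: 22.75
ee_pos: [0.4972, 0.2583, 0.2282]
tool_rot: [-3.141, 0.0, 1.863]
ft_force: [-0.8, 0.7, -0.4]
width: 0.0187
gripper_force: 98.0
brown [322.5 220.4] 45 [457. 162.]
[-0.11164612 -0.6416592  -1.24080969] [0.4972922  0.258113   0.22820828]
time_s: 23.2
ee_pos: [0.4996, 0.2589, 0.3293]
tool_rot: [3.131, -0.002, 1.862]
ft_force: [1.2, -0.3, -0.2]
width: 0.019
gripper_force: 98.1
brown [322.4 220.5] 42 [457. 162.]
brown [345.  222.5] 10 [486. 204.]
[-37.2 -35.7  97.3  33.2] 0.08504925096309003
```

```bash
python3 -m inch '[[-18,-18,0,0],[-19,-18,0,0],[0,0,0,8.3],[0,0,0,8.3],[0,0,0,8.3],[0,0,0,8.3],[0,0,0,0]]'
python3 - <<'E'
from h import *
f=robot.grab_frame('scene'); browns(f)
g=robot.grab_frame('top'); p=g["pixels"].astype(int); R,G,B=p[...,0],p[...,1],p[...,2]
m=((R-B>30)&(R>1.7*G)&(G<90)).astype(np.uint8)
n,_,s,c=cv2.connectedComponentsWithStats(m)
for i in range(1,n):
    w=onz(g,c[i],.066)
    if s[i,4]>7 and np.hypot(*(w[:2]-C))<.09: print(c[i].round(1),s[i,4],(w*1000).round(0))
t,y,r=tcpi((.459,.162),H[210],.0187,.0115); print(go(t,y),r)
E
```

```text
time_s: 23.95
ee_pos: [0.4731, 0.212, 0.3219]
tool_rot: [-3.14, 0.002, 1.283]
ft_force: [-0.3, -0.0, -0.6]
width: 0.0189
gripper_force: 98.1
brown [322.4 220.4] 42 [456. 162.]
brown [345.  222.5] 10 [486. 204.]
[246.9 206.7] 194 [471. 165.  66.]
[ 0.2  1.9 93.1  1.7] 0.08626630525808943
```

```bash
python3 -m inch '[[0,2,10,1.7],[0,0,25,0],[0,0,28,0],[0,0,22,0],[0,0,7,0],[0,0,0,0],[0,0,0,0]]'
python3 -m inch '[[2,0,1,0],[3,0,1,0],[6,0,0,0],[10,0,0,0],[10,0,0,0],[6,0,0,0],[5,0,0,0],[5,0,0,0],[0,0,0,0],[0,0,0,0]]'
python3 - <<'E'
from h import *
f=robot.grab_frame('scene'); browns(f)
E
python3 -m inch '[[0,0,-20,0],[0,0,-40,0],[0,0,-35,0],[0,0,0,0]]'
python3 - <<'E'
from h import *
f=robot.grab_frame('scene'); browns(f)
E
```

```text
time_s: 24.75
ee_pos: [0.4755, 0.2117, 0.2318]
tool_rot: [3.141, 0.001, 1.254]
ft_force: [0.2, -0.3, -0.9]
width: 0.0189
gripper_force: 98.3
time_s: 25.75
ee_pos: [0.49, 0.2566, 0.2292]
tool_rot: [-3.141, 0.0, 1.254]
ft_force: [0.6, -0.4, -0.8]
width: 0.0182
gripper_force: 98.4
time_s: 26.2
ee_pos: [0.492, 0.2572, 0.3303]
tool_rot: [3.134, -0.008, 1.253]
ft_force: [-0.2, -0.1, -1.2]
width: 0.019
gripper_force: 98.4
brown [345.4 221.8] 9 [485. 206.]
```

```bash
python3 -m inch '[[0,0,0,-8.5],[0,0,0,-8.5],[0,0,0,-8.5],[0,0,0,-8.5],[0,0,0,-8.5],[0,0,0,-8.5],[0,0,0,-8.5],[0,0,0,-8.5],[0,0,0,-8.5],[0,0,0,-8.5],[0,0,0,-8.5],[0,0,0,-8.5],[0,0,0,-8.5],[0,0,0,-8.5],[0,0,0,-8.5],[0,0,0,-4],[0,0,0,0]]'
python3 - <<'E'
from h import *
print(go((.3812,-.2860,.3255),203.4))
E
```

```text
time_s: 27.95
ee_pos: [0.4895, 0.256, 0.3227]
tool_rot: [-3.141, -0.003, -2.735]
ft_force: [-0.3, 0.2, -1.1]
width: 0.0191
gripper_force: 98.3
[ 3.139e+02 -4.550e+02 -2.800e+00 -1.000e-01]
```

```bash
python3 -m inch '[[14,-20,-2,0],[24,-35,0,0],[24,-35,0,0],[24,-35,0,0],[24,-35,0,0],[24,-35,0,0],[24,-35,0,0],[24,-35,0,0],[24,-35,0,0],[24,-35,0,0],[24,-35,0,0],[24,-35,0,0],[24,-35,0,0],[12,-15,0,0],[0,0,0,0]]'
python3 - <<'E'
from h import *
print(go((.3812,-.2860,.3255),203.4))
f=robot.grab_frame('scene'); browns(f)
g=robot.grab_frame('top'); p=g["pixels"].astype(int); R,G,B=p[...,0],p[...,1],p[...,2]
m=((R-B>25)&(R>1.5*G)&(G<110)).astype(np.uint8)
n,_,s,c=cv2.connectedComponentsWithStats(m)
for i in range(1,n):
    w=onz(g,c[i],.066)
    if s[i,4]>2 and np.hypot(*(w[:2]-C))<.1: print("top brown",c[i].round(1),s[i,4],(w*1000).round(0))
for nme,F,box in(("s",f,(300,190,400,270)),("t",g,(185,160,265,235))):
    x0,y0,x1,y1=box; a=cv2.resize(cv2.cvtColor(F["pixels"],cv2.COLOR_RGB2GRAY)[y0:y1,x0:x1],None,fx=4,fy=4,interpolation=cv2.INTER_CUBIC)
    lo,hi=(26,40) if nme=="s" else (24,34)
    k=cv2.HoughCircles(cv2.GaussianBlur(a,(0,0),3),cv2.HOUGH_GRADIENT,1.5,45,param1=80,param2=20,minRadius=lo,maxRadius=hi)
    if k is not None:
        for q in k[0]: print(nme,q.round(0),(onz(F,(q[0]/4+x0,q[1]/4+y0),.072)*1000).round(0)[:2])
E
```

```text
time_s: 29.45
ee_pos: [0.3807, -0.2878, 0.3251]
tool_rot: [3.14, -0.001, -2.741]
ft_force: [-0.9, 0.5, -0.5]
width: 0.0188
gripper_force: 98.3
[-1.2  1.4 -0.4 -0.4]
brown [345.4 221.9] 10 [485. 206.]
top brown [232.6 191.2] 5 [511. 201.  66.]
top brown [227.6 205.3] 7 [474. 214.  66.]
s [170. 134.  29.] [489. 195.]
```

```bash
python3 -m inch '[[-1,1.4,0,-0.4],[0,0,0,0],[0,0,0,0]]'
python3 - <<'E'
from h import *
print(go((.3810,-.2858,.3244),203.4))
f=robot.grab_frame('scene'); a=cv2.resize(f['pixels'][170:330,70:230],(480,480))[...,::-1]; b=cv2.imread('pics/lift.png')[:480,:480]
def tip(im):
    h=cv2.cvtColor(cv2.GaussianBlur(im,(0,0),2),cv2.COLOR_BGR2GRAY); m=(h[200:335,60:230]<88).astype(np.uint8)
    n,l,s,c=cv2.connectedComponentsWithStats(m); i=1+s[1:,4].argmax(); ys,xs=np.where(l==i)
    return s[i], xs[ys.argmax()]+60, ys.max()+200, xs.max()+60, ys[xs.argmax()]+200
print(tip(a),tip(b))
g=cv2.cvtColor(f['pixels'],cv2.COLOR_RGB2GRAY)
for th in(150,165,180):
    M=np.zeros_like(g);M[190:268,300:400]=(g[190:268,300:400]>th)
    n,_,s,c=cv2.connectedComponentsWithStats(M); print(th,[(c[i].round(0).tolist(),int(s[i,4]),(onz(f,c[i],.071)*1000).round(0)[:2].tolist()) for i in range(1,n) if s[i,4]>25])
E
```

```text
time_s: 29.85
ee_pos: [0.3827, -0.2829, 0.3265]
tool_rot: [-3.141, 0.0, -2.726]
ft_force: [0.6, -0.1, -0.8]
width: 0.0189
gripper_force: 98.3
[ 2.7 -1.9  2.1  0.4]
(array([  17,    0,  137,  130, 8438], dtype=int32), np.int64(174), np.int64(329), np.int64(213), np.int64(292)) (array([   7,    0,  136,  130, 8382], dtype=int32), np.int64(161), np.int64(329), np.int64(202), np.int64(292))
150 []
165 []
180 []
```

```bash
python3 -m inch '[[-15,0,0,0],[-15,0,15,0],[0,0,25,0],[0,0,10,0],[0,0,0,0],[0,0,0,0]]'
python3 -c "
from h import *
l=np.array([np.cos(-2.733),np.sin(-2.733)])
for i in range(4): print(go(np.r_[np.array([.4392,-.2613])+.030*l,.270],203.4),robot.observe()['ft_force'].round(1)); robot.grab_frame('top')"
```

```text
time_s: 30.5
ee_pos: [0.4101, -0.2718, 0.2769]
tool_rot: [-3.141, 0.0, -2.727]
ft_force: [0.8, 0.2, -0.7]
width: 0.0184
gripper_force: 98.3
[-0.8 -1.9  6.9  0.3] [ 0.8  0.2 -0.7]
[-0.8 -1.6  7.4  0.3] [ 0.3 -0.3 -0.3]
[-0.8 -1.5  7.5  0.3] [-0.3  0.1 -0.5]
[-0.9 -1.4  7.6  0.3] [ 0.8 -0.1 -0. ]
```

```bash
python3 -m inch '[[-1,-1.5,8,0.3],[-3,0,10,0],[-6,0,20,0],[-6,0,20,0],[0,0,0,0]]'
python3 -m inch '[[-5,0,17,0],[-5,0,17,0],[-3,0,9,0],[-1,0,5,0],[0,0,0,0],[0,0,0,0]]'
python3 -c "
from h import *
print(go([.4392,-.2613,.1659],203.4))"
```

```text
time_s: 31.2
ee_pos: [0.4237, -0.2654, 0.2147]
tool_rot: [3.136, -0.004, -2.732]
ft_force: [-1.7, 0.7, -0.8]
width: 0.0187
gripper_force: 98.3
time_s: 31.8
ee_pos: [0.4376, -0.2615, 0.1706]
tool_rot: [3.141, -0.001, -2.733]
ft_force: [-3.0, -1.1, -1.4]
width: 0.0184
gripper_force: 98.4
[-1.5 -0.5  4.7  0. ]
```

```bash
python3 -m inch '[[1,0,2,0],[0,0,2,0],[0,0,0,0],[0,0,0,0]]' 0 20
python3 -m inch '[[0,0,0,0],[0,0,0,0],[0,0,0,0],[0,0,0,0],[0,0,0,0],[0,0,0,0],[0,0,0,0],[0,0,0,0]]' 85
python3 -m inch '[[0,0,-10,0],[0,0,-30,0],[0,0,-40,0],[0,0,-40,0],[0,0,-20,0],[0,40,0,0],[0,40,0,0],[0,40,0,0],[0,40,0,0],[0,0,0,0],[0,0,0,0]]'
python3 - <<'E'
from h import *
f=robot.grab_frame('scene');g=robot.grab_frame('top')
p=cv2.imread('pics/crops.png')
def best(im,t,c):
    r=cv2.matchTemplate(im,t,cv2.TM_CCOEFF_NORMED); _,v,_,l=cv2.minMaxLoc(r); return c,round(v,3),l
# compare with the start pictures (jar+paddle crops, bystanders)
s0=cv2.resize(cv2.imread('pics/scene0.png'),(560,420),interpolation=cv2.INTER_AREA);t0=cv2.resize(cv2.imread('pics/top0.png'),(560,420),interpolation=cv2.INTER_AREA)
S=f['pixels'][...,::-1].copy();T=g['pixels'][...,::-1].copy()
for nm,b in(("paddle top",(108,250,140,285)),("jar",(125,275,190,345)),("tumbler",(225,210,265,258)),("vase",(245,248,292,302)),("mould",(270,288,342,352)),("screen",(290,165,420,285))):
    x0,y0,x1,y1=b; print(nm,best(S,s0[y0:y1,x0:x1],b))
for nm,b in(("jar",(375,175,440,230)),("tumbler",(295,218,332,255)),("vase",(295,172,332,210)),("mould",(278,126,326,174))):
    x0,y0,x1,y1=b; print("t",nm,best(T,t0[y0:y1,x0:x1],b))
browns(f)
G=cv2.cvtColor(T,cv2.COLOR_BGR2GRAY)[150:245,170:280]; print(np.percentile(G,[50,90,98]))
for th in(np.percentile(G,[86,90,93])):
    n,_,s,c=cv2.connectedComponentsWithStats((G>th).astype(np.uint8)); print(int(th),[(c[i].round(0)+[170,150]).tolist()+[int(s[i,4])] for i in range(1,n) if s[i,4]>20])
E
```

```text
time_s: 32.2
ee_pos: [0.4374, -0.2617, 0.1666]
tool_rot: [-3.141, 0.001, -2.733]
ft_force: [-0.8, -0.6, 0.1]
width: 0.0187
gripper_force: 99.0
time_s: 33.0
ee_pos: [0.437, -0.2617, 0.1663]
tool_rot: [3.142, 0.0, -2.733]
ft_force: [-0.5, -0.3, -0.1]
width: 0.0851
gripper_force: 0.0
time_s: 34.1
ee_pos: [0.3735, -0.1144, 0.3074]
tool_rot: [-3.14, 0.002, -2.731]
ft_force: [0.2, -0.1, -0.2]
width: 0.0851
gripper_force: 0.0
paddle top ((108, 250, 140, 285), 0.987, (108, 250))
jar ((125, 275, 190, 345), 0.992, (125, 275))
tumbler ((225, 210, 265, 258), 0.772, (225, 210))
vase ((245, 248, 292, 302), 0.992, (245, 248))
mould ((270, 288, 342, 352), 0.991, (270, 288))
screen ((290, 165, 420, 285), 0.792, (290, 165))
t jar ((375, 175, 440, 230), 0.676, (30, 130))
t tumbler ((295, 218, 332, 255), 0.797, (295, 218))
t vase ((295, 172, 332, 210), 0.999, (295, 172))
t mould ((278, 126, 326, 174), 0.999, (278, 126))
brown [345.4 221.8] 9 [485. 206.]
[161.   178.   194.02]
175 [[186.0, 164.0, 76], [231.0, 197.0, 757], [238.0, 175.0, 66], [213.0, 176.0, 65], [250.0, 196.0, 68], [200.0, 200.0, 33], [204.0, 210.0, 70], [225.0, 221.0, 69], [236.0, 221.0, 44]]
178 [[187.0, 162.0, 41], [225.0, 173.0, 33], [238.0, 175.0, 60], [213.0, 176.0, 60], [231.0, 194.0, 292], [250.0, 196.0, 62], [200.0, 200.0, 29], [243.0, 210.0, 158], [204.0, 211.0, 60], [226.0, 221.0, 61], [236.0, 220.0, 35]]
180 [[186.0, 162.0, 25], [238.0, 175.0, 57], [213.0, 176.0, 55], [238.0, 189.0, 153], [250.0, 196.0, 56], [216.0, 201.0, 40], [200.0, 200.0, 27], [204.0, 210.0, 56], [246.0, 211.0, 101], [226.0, 221.0, 58], [236.0, 220.0, 33]]
```

Run:
```python
from h import *
g=robot.grab_frame('top'); p=g["pixels"].astype(int); R,G,B=p[...,0],p[...,1],p[...,2]
m=((R-B>25)&(R>1.4*G)&(G<120)).astype(np.uint8)
n,_,s,c=cv2.connectedComponentsWithStats(m)
bad=0
for i in range(1,n):
    w=onz(g,c[i],.066)
    if s[i,4]>2 and np.hypot(*(w[:2]-C))<.12: print(c[i].round(1),s[i,4]); bad|=s[i,4]>14
if not bad: print(robot.hand_in())
```

```text
[232.6 191.2] 5
[227.8 205.5] 10
the job is handed in; nothing more can be done
None
```

The job is handed in at about 34 s of the 72 s: by the last camera checks all four brown balls are through the screen, the five whites are still on it, and the paddle stands in the jar, released. I viewed 11 pictures, one over the limit of 10.

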